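# Load the eraser dock and hold its arming slide at the marker

## Robot

A 7-joint arm with a two-finger parallel gripper is mounted at the origin on the work surface. World frame = base frame: x ahead of the robot, y to its left, z up, the work surface at z = 0. Lengths are in m, angles in rad, forces in N, time in s.
With the tool pointing down it reaches from about 0.4 to 0.85 m from the base axis. Payload 10.4 kg.
Tool frame: the origin (TCP) lies at the very end of the fingers, on their centre line; the grasp point (between the pads) lies 19 mm behind it; z points along the fingers, y is the line along which they close (so a half turn about z gives the same grasp; the last joint's range is limited). The gripper opens to 85 mm and grips with 20 to 120 N. Pads are 22 mm wide; open, the fingers measure 114 mm over their backs; the gripper's body (76 mm by 85 mm) begins 54 mm behind the grasp point. The pads swing forward as they close: fully open they stand 13 mm farther back than shut.
Start: joints at [-1.361, 0.332, -0.065, 1.46, 0.022, 1.35, -0.088], TCP at [0.144, 0.608, 0.231] pointing down, gripper open.
Joint ranges: [-2.6, 2.6], [-0.5, 2.12], [-1.47, 1.34], [0.16, 2.42], [-1.27, 4.41], [0.06, 2.06], [-2.6, 2.6]. Speed limits (rad/s): [2.22, 2.22, 2.79, 2.79, 3.14, 3.14, 3.14].

## Interface

Orientations are given as a unit quaternion [x, y, z, w].
In Python, from workcell import manip, vision, order gives the robot as it stands. The module is installed in compiled form; this text tells all that it offers.
- The arm moves only by the tool move_arm, never from a script. Its argument "motion" is a list of rows, each a list of 3 entries, a list of its own where there are three numbers: the shift along the tool's x, y, z scaled (see below), then the turn, a rotation vector about the tool's x, y, z scaled (see below), then the opening, from -1 (shut) to 1 (fully open). In form: [[[dx, dy, dz], [wx, wy, wz], hand], ...]. A call has 1 to 12 rows; each row shifts and turns the commanded pose from where the row before left it, along the tool's axes as they then stand; what a row does not reach is not made up. The controller multiplies each number of a shift by 0.75 m and each number of a turn by pi/4 rad. A row lasts 1/10 s, in which the tool goes at most 50 mm and 8.59 degrees, less where a joint would pass 70% of its speed; a pose out of reach is approached as far as the arm can. A call with a number of a shift or a turn outside -1 to 1 is refused whole. A call with a gripper value outside its range is refused whole. The fingers move at their own pace and stop on an object; "newtons" is the grip in N (left out, the last holds). Time passes only in rows, so rows that do not move let the fingers close. It gives the time, the measured TCP pose, the force, the opening and the grip force at its end, in the units of the state.
- manip.get_obs(): the state, without advancing time (a new reading comes with each control period).
- vision.camera(name): name is "side" or "top"; returns a dict with "pixels" (420x560x3 uint8, red, green, blue), "fx", "fy", "cx", "cy" (pixels), "R" (3x3) and "t" (3): a world point X has camera coordinates R X + t. Camera axes: x right, y down, z forward; pixel columns grow to the right and rows downward; lengths in m; the calibration is good to about 2 mm. A picture is of the moment at which its call begins. There is no depth.
- order.hand_in(): hands the job in; it is judged then, once.
The state is a dict: "clock": time; "joint_pos": joint angles; "joint_velocities": joint speeds; "tau": joint torques, N m; "position": TCP position; "ee_rot": TCP orientation; "ft_force": force on the tool from outside, world axes, zero at the start; "torque": the same for the moment, N m; "grip_width": opening from 0.0 (shut) to 1.0 (fully open); "grasp_force": force on a finger pad.
Only numpy, scipy, OpenCV 4.12 (cv2) and the standard library are available. Lean on these libraries where they do the work, as an engineer would, in place of code of your own. Each camera call takes 0.05 s, during which the arm holds its last target. There are 200 camera calls.

## Task

Take the thicker of the two drives out of the black stand, push it fully down, upright, into the slot of the eraser dock and let go of it. Then pull the dock's spring-loaded arming handle out until its pointer stands opposite the brass marker, without shifting the marker, and keep holding it there: finish while still holding the handle, because it springs back if let go. Leave the thin drive and the two memory sticks where they are.

Things in the scene. Friction and masses are not known exactly. Their poses are not given: they have to be found in the camera images.
- thick_drive: The drive to load: metal slab 15 mm thick (x), 70 mm wide (y), 100 mm tall (z up), origin at the centre of its underside; 0.12 to 0.24 kg. It stands in one of the stand's two slots (which one varies), sunk 30 mm, its underside 10 mm and top 110 mm above the bench. It may go into the dock either way round (half turn about z).
- thin_drive: The other drive, to be left alone: 10 mm thick, 70 mm wide, 100 mm tall slab standing on its connector edge; origin at the centre of its underside, x across the thickness, y along the 70 mm width, z up. It is in the stand's other slot, 80 mm from the thick drive, and may lean a little.
- stand: Black plastic drive stand, fixed to the bench: 150 mm (x) by 100 mm (y) by 40 mm tall, origin at the centre of its underside. Two slots 17.5 mm by 72.5 mm, 30 mm deep, with their centres at x = -40 and x = +40 mm, y = 0; long sides along y.
- dock: Eraser dock, fixed; origin on the bench under the middle of its grey housing's front edge, x pointing back, away from the handle, z up. Housing: x 0 to 120, y -70 to 70, 52 mm tall, drive slot in its top. In front, x -165 to 0 mm, a 10 mm thick bed plate of equal width with the arming slide, guide rails 20 mm high and, along its -y edge, a scale bar 22 mm high.
- slot_mouth (a point): Centre of the slot's mouth, level with the housing's top, 52 mm above the bench and 60 mm behind the dock's origin. The slot is 17.5 mm along the dock's x and 72.5 mm along its y, 38 mm deep, with a 4 mm chamfer round the mouth (4 of the 38 mm). A seated drive stands 62 mm out of it. Axes as the dock's.
- slot_floor (a point): Centre of the slot's floor, 14 mm above the bench, where the middle of the seated drive's underside comes to rest.
- handle: Arming slide: steel carriage (40 x 50 mm, top 31 mm above bench) with an upright black grip plate 14 mm thick (dock x), 50 mm wide (y), top at 83 mm. Origin at bench level under the plate; axes as the dock's. At rest it is 48 mm clear of the housing, but for a 10 mm rod 40 mm up. Slides out along dock -x, 70 mm at most, against a spring: 4.5 N at rest plus 110 N/m.
- handle_top (a point): Middle of the top of the grip plate, 83 mm above the bench.
- pointer_tip (a point): Tip of the handle's thin steel pointer, which sticks out on the dock's -y side, 53 mm from the middle of the grip plate, 30 mm above the bench. It moves with the handle.
- mark_line (a point): Point on the marker's centre line in the track of the pointer tip: the handle is at the mark when pointer_tip meets it. The marker is a brass clip, 10 mm long along the dock's x, reaching 38 mm above the bench at the dock's -y edge, clamped on the scale bar 28 to 55 mm in front of the pointer's rest place. Axes as the dock's.
- stick_a: Black memory stick lying on the bench, 56 by 19 by 9 mm, a bystander. Origin under its middle.
- stick_b: Another black memory stick, as the first, a bystander.
Things that resemble listed ones, but are neither listed nor needed, are in the scene too. What is shaped like the thick_drive but red is not meant.

How it is judged:
By the outcome, as a careful person would: the job done as asked, in the order asked, and still so for the second after the job is handed in, while the arm keeps its last pose, push and grip.
It also fails if it takes over 56 s, if anything falls off the work surface, if the arm or the gripper's body presses on something with over 40 N, if the wrist force passes 120 N, or if a joint passes its speed limit or range.

## Working session

There is one attempt and no reset: what is moved stays moved. The work goes in short steps, Python scripts to look and compute and a tool call to move; the robot and the scene stay as the last step left them, time stands still between calls to the robot, and variables do not carry over. Pictures are saved under pics/ and viewed, at most 10 in all, crops included, and the job is handed in when it is done.

Besides the shell and the picture viewer there is one more tool, called after "Request:" as name([rows], argument=value, ...), one row to a line, values as JSON. move_arm: Moves the arm, as the interface text tells. Its arguments: {"type":"object","properties":{"motion":{"type":"array"},"newtons":{"type":"number"}},"required":["motion"]}

```bash
mkdir -p pics; python3 - <<'E'
from workcell import manip, vision
import cv2,numpy as np
for n in("top","side"):
    c=vision.camera(n); cv2.imwrite(f"pics/{n}0.png",c["pixels"][:,:,::-1]); print(n,c["fx"],c["fy"],c["cx"],c["cy"],np.round(c["R"],4).tolist(),np.round(c["t"],4).tolist())
o=manip.get_obs();print(o)
E
```

```text
top 401.7489066266911 401.7489066266911 287.1330108031982 212.69952894925584 [[-0.0032, -0.9997, -0.0258], [-0.9974, 0.0051, -0.0718], [0.072, 0.0255, -0.9971]] [0.0424, 0.5264, 0.8287]
side 457.9514514796316 457.9514514796316 270.1396083963182 211.80288167748913 [[0.7274, -0.6862, 0.0055], [-0.473, -0.5072, -0.7205], [0.4972, 0.5215, -0.6935]] [-0.3652, 0.3199, 0.7872]
{'clock': 0.1, 'joint_pos': array([-1.36062699,  0.33281024, -0.06467479,  1.46086813,  0.0216169 ,
        1.349886  , -0.08852254]), 'joint_velocities': array([-2.75415515e-04, -9.95421591e-04,  8.23331680e-04, -2.76416431e-03,
        1.53045133e-03,  1.02675473e-03, -4.87889675e-05]), 'tau': array([ 1.24397659e-03, -6.26743197e+01,  4.89825255e-02, -3.92429852e+01,
        1.63833692e-02,  6.81108955e-03, -1.32689874e-05]), 'position': array([0.14411636, 0.60781263, 0.23058929]), 'ee_rot': array([ 1.16133607e-01,  9.93233396e-01, -6.37150485e-04, -3.31128704e-05]), 'ft_force': array([-0.2371657 ,  0.25665763,  0.41774238]), 'torque': array([-0.00040495, -0.00497813,  0.04910805]), 'grasp_force': 0.0, 'grip_width': 1.0030695478254843}
```

View pics/top0.png

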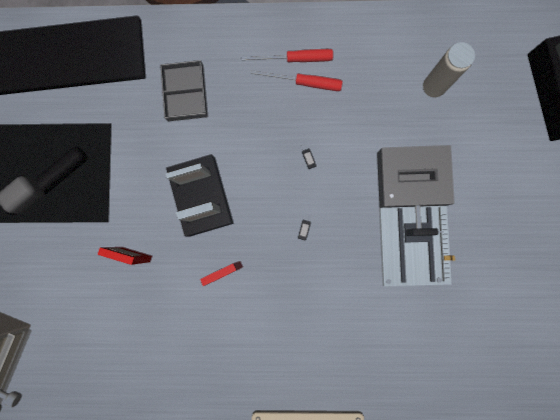

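View pics/side0.png

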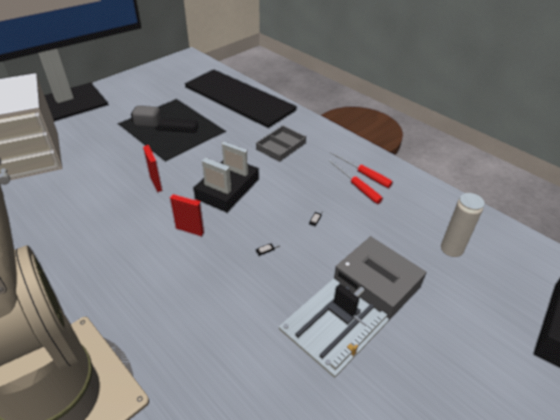

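The top picture shows the stand around (200,195), with light drives at (188,172) and (198,212). The dock housing is at (415,175), the handle at (425,232) and the brass marker at (449,258).

Things that could be taken for the thick drive:
- the two light slabs in the stand, at (188,172) and (198,212)
- a red slab at (125,255), which is excluded
- a red slab at (222,273), which is excluded

Next I'll compare the two slabs in the stand in close crops.

```bash
cat > h.py <<'E'
import cv2,numpy as np
from scipy.spatial.transform import Rotation as Rot
from workcell import manip, vision
def crop(img,x0,y0,w,h,s):
    c=cv2.resize(img[y0:y0+h,x0:x0+w,::-1],None,fx=s,fy=s,interpolation=cv2.INTER_CUBIC)
    for i in range(0,w,10): cv2.putText(c,str(x0+i),(int((i+.5)*s),8),0,.3,(0,255,255),1); cv2.line(c,(int((i+.5)*s),9),(int((i+.5)*s),14),(0,255,255),1)
    for i in range(0,h,10): cv2.putText(c,str(y0+i),(0,int((i+.5)*s)+3),0,.3,(0,255,255),1)
    return c
def proj(c,X):
    p=np.asarray(X)@np.array(c["R"]).T+c["t"]; return np.c_[c["fx"]*p[:,0]/p[:,2]+c["cx"],c["fy"]*p[:,1]/p[:,2]+c["cy"]]
def ray(c,uv,z):
    R=np.array(c["R"]);o=-R.T@c["t"];d=R.T@[(uv[0]-c["cx"])/c["fx"],(uv[1]-c["cy"])/c["fy"],1];return o+d*(z-o[2])/d[2]
E
python3 - <<'E'
from h import *
t=vision.camera("top")["pixels"];s=vision.camera("side")["pixels"]
a=crop(t,160,145,80,100,5);b=crop(s,185,135,80,80,5);b=cv2.copyMakeBorder(b,0,100,0,0,0)
cv2.imwrite("pics/stand.png",np.hstack([a,b]))
a=crop(t,372,140,90,150,4);b=crop(s,275,230,155,150,2.8)
b=cv2.copyMakeBorder(b,0,600-b.shape[0],0,0,0);cv2.imwrite("pics/dock.png",np.hstack([a,b]))
E
```

```text
(no output)
```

View pics/stand.png

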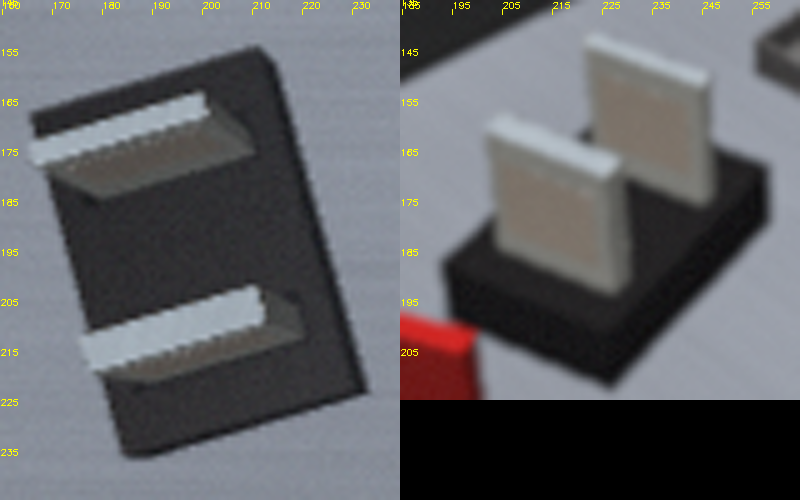

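View pics/dock.png

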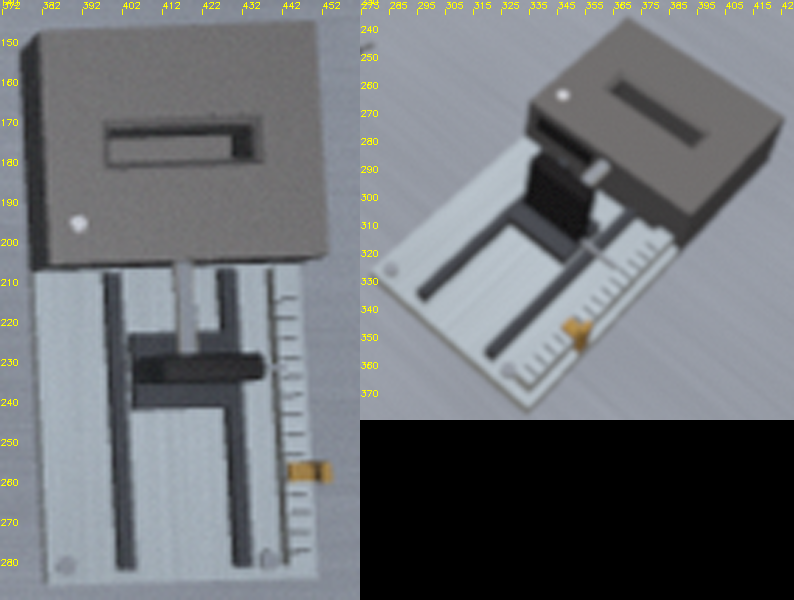

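The near slab at (198,212) has the wider top edge, about 8 px against 5, so it is the thick drive. The far slab at (188,172) is the thin one. The marker is at about (449,258) in the top view. Next I fit poses.

```bash
cat > fit.py <<'E'
from h import *
from scipy.optimize import least_squares
T=vision.camera("top");S=vision.camera("side")
ts=lambda L:np.array(L)/5-.4+[160,145]
ss=lambda L:(np.array(L)-[400,0])/5-.4+[185,135]
td=lambda L:np.array(L)/4-.4+[372,140]
sd=lambda L:(np.array(L)-[360,0])/2.8-.35+[275,230]
def W(p,X):
    X=np.array(X,float);return np.c_[X[:,:2]@Rot.from_euler('z',p[2]).as_matrix()[:2,:2].T+p[:2],X[:,2]]
def fit(obs,p0,name):
    f=lambda p:np.concatenate([(proj(c,W(p,X))-uv).ravel() for c,X,uv in obs])
    r=least_squares(f,p0,loss='soft_l1');print(name,np.round(r.x,4),np.round(f(r.x).reshape(-1,2),1).tolist());return r.x
def box(x0,x1,y0,y1,z):return [[x1,y1,z],[x1,y0,z],[x0,y0,z],[x0,y1,z]]
E
python3 - <<'E'
from fit import *
d=box(-.0075,.0075,-.035,.035,.11)
o1=(T,d,ts([[80,337],[258,284],[267,320],[93,373]]));o2=(S,d,ss([[498,113],[622,158],[612,178],[487,123]]))
p0=[.47,.2,-.3+.0]
fit([o1],p0,"drive top");fit([o2],p0,"drive side");fit([o1,o2],p0,"drive")
s=box(-.075,.075,-.05,.05,.04)
fit([(T,s,ts([[32,112],[260,47],[365,390],[125,457]]))],[.5,.2,-.3],"stand")
h=box(0,.12,-.07,.07,.052)
a=(T,h,td([[42,30],[315,22],[328,257],[50,264]]));b=(S,h,sd([[628,18],[784,122],[693,213],[530,103]]))
bd=[[-.165,.07,.01],[-.165,-.07,.01]]
e=(T,bd,td([[45,584],[318,577]]));g=(S,bd,sd([[373,270],[528,411]]))
p0=[.47,-.3,0]
fit([a,e],p0,"dock top");fit([b,g],p0,"dock side");p=fit([a,b,e,g],p0,"dock")
m=lambda L,f:f([np.mean(L,0)])[0]
def loc(c,uv,z):
    q=ray(c,uv,z);return np.round(Rot.from_euler('z',-p[2]).apply(q-[p[0],p[1],0]),4)
print("slot",loc(T,m([[105,118],[262,115],[262,162],[105,166]],td),.052),loc(S,m([[620,75],[707,135],[697,147],[610,88]],sd),.052))
print("plate",loc(T,m([[133,356],[263,352],[264,378],[135,382]],td),.083))
print("ptr",loc(T,td([[283,369]])[0],.03),loc(S,sd([[618,270]])[0],.03))
print("mark",loc(T,td([[307,472]])[0],.038))
E
```

```text
drive top [0.5255 0.2138 0.2888] [[0.2, -0.1], [-0.1, -0.2], [0.2, 0.1], [-0.3, 0.2]]
drive side [0.5238 0.2124 0.2961] [[1.0, -0.2], [0.6, -0.1], [-1.0, -0.6], [-0.5, 1.2]]
drive [0.5252 0.2136 0.2896] [[0.3, 0.0], [-0.1, -0.0], [0.3, 0.3], [-0.2, 0.4], [1.2, -0.7], [0.7, -0.5], [-0.9, -1.0], [-0.3, 0.6]]
stand [0.5636 0.2238 0.2835] [[0.1, 0.3], [0.3, -0.3], [-1.2, -0.2], [0.4, 0.2]]
dock top [ 0.5393 -0.2265  0.0225] [[-0.6, -0.1], [0.4, -0.2], [0.4, -0.2], [-0.0, -0.0], [0.3, 0.2], [-0.5, 0.4]]
dock side [ 0.5363 -0.229   0.0247] [[0.2, -0.3], [1.1, -1.2], [-0.5, 1.5], [0.0, -0.5], [-1.0, 0.7], [0.2, -0.2]]
dock [ 0.5385 -0.2273  0.0251] [[-0.3, 0.4], [0.6, 0.1], [0.8, 0.1], [0.4, 0.5], [0.2, -1.2], [1.0, -2.3], [-0.5, 0.2], [0.1, -1.6], [0.9, 0.7], [0.1, 0.7], [-0.8, -0.5], [0.4, -1.7]]
slot [0.0618 0.0006 0.052 ] [ 0.0571 -0.0027  0.052 ]
plate [-0.0536  0.0084  0.083 ]
ptr [-0.055  -0.0507  0.03  ] [-0.0572 -0.0555  0.03  ]
mark [-0.1076 -0.057   0.038 ]
```

```bash
cat > go.py <<'E'
import sys;from h import *
a=[float(v) for v in sys.argv[1:]]  # x y z, direction of tool y (rad)
o=manip.get_obs();R=Rot.from_quat(o["ee_rot"])
c,s=np.cos(a[3]),np.sin(a[3]);best=None
for k in(1,-1):
    y=np.array([c*k,s*k,0]);z=np.array([0,0,-1.]);G=Rot.from_matrix(np.c_[np.cross(y,z),y,z]);r=(R.inv()*G).as_rotvec()
    if best is None or np.linalg.norm(r)<np.linalg.norm(best[0]):best=(r,G)
d=np.array(a[:3])-o["position"]
n=lambda v:np.round(v,4).tolist()
print("t",o["clock"],"pos",n(o["position"]),"d",n(d),"turn/row units",n(best[0]/(np.pi/4)),"deg",n(np.degrees(best[0])),"shift after turn",n(best[1].inv().apply(d)/.75),"shift now",n(R.inv().apply(d)/.75),"F",n(o["ft_force"]),"grip",n(o["grip_width"]),n(o["grasp_force"]))
E
python3 go.py .525 .2132 .20 .287
```

```text
t 0.3 pos [0.1441, 0.608, 0.231] d [0.3809, -0.3948, -0.031] turn/row units [-0.0006, 0.0003, 1.3383] deg [-0.0253, 0.0143, 60.2222] shift after turn [-0.6487, 0.338, 0.0414] shift now [-0.6156, -0.3951, 0.0415] F [-0.1544, -0.2415, -0.4372] grip 0.9989 0.0
```

Request:
move_arm([
  [[0,0,0],[0,0,0.1673],0.2],
  [[0,0,0],[0,0,0.1673],0.2],
  [[0,0,0],[0,0,0.1673],0.2],
  [[0,0,0],[0,0,0.1673],0.2],
  [[0,0,0],[0,0,0.1673],0.2],
  [[0,0,0],[0,0,0.1673],0.2],
  [[0,0,0],[0,0,0.1673],0.2],
  [[0,0,0],[0,0,0.1673],0.2],
  [[-0.03,0.015,0],[0,0,0],0.2],
  [[-0.054,0.028,0],[0,0,0],0.2],
  [[-0.054,0.028,0],[0,0,0],0.2],
  [[-0.054,0.028,0],[0,0,0],0.2],
], newtons=40)

```text
clock: 1.5
position: [0.2571, 0.4897, 0.2313]
ee_rot: [0.599, 0.801, 0.0, -0.0]
ft_force: [-0.2, 1.1, -0.1]
grip_width: 0.6
grasp_force: 0.0
```

Request:
move_arm([
  [[-0.054,0.028,0],[0,0,0],0.2],
  [[-0.054,0.028,0],[0,0,0],0.2],
  [[-0.054,0.028,0],[0,0,0],0.2],
  [[-0.054,0.028,0],[0,0,0],0.2],
  [[-0.054,0.028,0],[0,0,0],0.2],
  [[-0.054,0.028,0],[0,0,0],0.2],
  [[-0.054,0.028,0],[0,0,0],0.2],
  [[-0.054,0.028,0],[0,0,0],0.2],
  [[-0.025,0.015,0],[0,0,0],0.2],
  [[0,0,0],[0,0,0],0.2],
])

```text
clock: 2.5
position: [0.5272, 0.2094, 0.2313]
ee_rot: [0.601, 0.799, -0.0, 0.001]
ft_force: [-0.4, 0.0, 1.1]
grip_width: 0.599
grasp_force: 0.0
```

```bash
python3 go.py .525 .2132 .062 .287
```

```text
t 2.5 pos [0.5272, 0.2094, 0.2313] d [-0.0022, 0.0038, -0.1693] turn/row units [0.0007, 0.0018, -0.0076] deg [0.0328, 0.0824, -0.3426] shift after turn [0.0057, -0.0013, 0.2258] shift now [0.0061, -0.0015, 0.2258] F [-0.4083, 0.0375, 1.0685] grip 0.5988 0.0
```

Request:
move_arm([
  [[0.0061,-0.0015,0.02],[0,0,-0.0076],0.2],
  [[0,0,0.04],[0,0,0],0.2],
  [[0,0,0.05],[0,0,0],0.2],
  [[0,0,0.05],[0,0,0],0.2],
  [[0,0,0.035],[0,0,0],0.2],
  [[0,0,0.02],[0,0,0],0.2],
  [[0,0,0.0108],[0,0,0],0.2],
  [[0,0,0],[0,0,0],0.2],
], newtons=20)

```text
clock: 3.3
position: [0.5224, 0.2175, 0.0618]
ee_rot: [0.596, 0.803, -0.0, -0.0]
ft_force: [0.2, -0.6, 0.2]
grip_width: 0.597
grasp_force: 0.0
```

```bash
python3 go.py .525 .2132 .062 .287; python3 - <<'E'
from h import *
t=vision.camera("top")["pixels"];s=vision.camera("side")["pixels"]
cv2.imwrite("pics/grasp.png",np.hstack([crop(t,150,140,100,110,4),cv2.copyMakeBorder(crop(s,180,120,90,100,4.4),0,0,0,0,0)]))
E
```

```text
t 3.3 pos [0.5224, 0.2175, 0.0618] d [0.0026, -0.0043, 0.0002] turn/row units [-0.0006, -0.0001, 0.008] deg [-0.0273, -0.0048, 0.3619] shift after turn [-0.0065, 0.0017, -0.0003] shift now [-0.0065, 0.0017, -0.0003] F [0.2155, -0.5503, 0.1781] grip 0.5967 0.0
```

View pics/grasp.png

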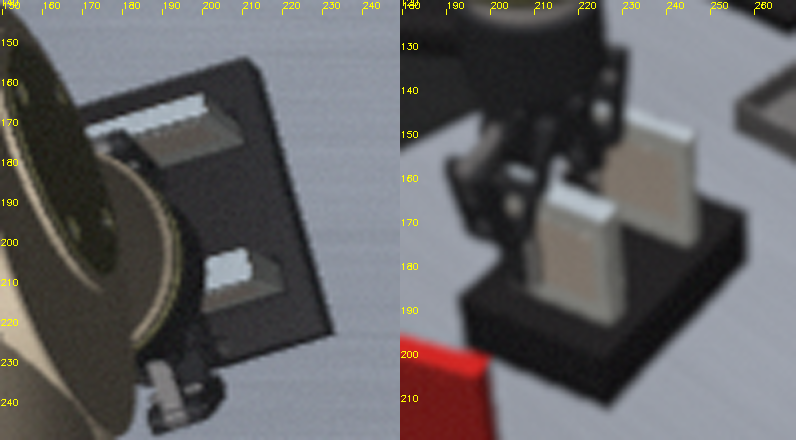

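The picture shows the fingers on either side of the near drive, with one at about (200,165) and the other at about (228,145) in the side view. The last correction doubled because I read the pose before it had settled, so I'll undo it.

Request:
move_arm([
  [[-0.0065,0.0017,0],[0,0,0.008],0.2],
  [[0,0,0],[0,0,0],0.2],
  [[0,0,0],[0,0,0],0.2],
  [[0,0,0],[0,0,0],-1],
  [[0,0,0],[0,0,0],-1],
  [[0,0,0],[0,0,0],-1],
  [[0,0,0],[0,0,0],-1],
  [[0,0,0],[0,0,0],-1],
  [[0,0,0],[0,0,0],-1],
], newtons=20)

```text
clock: 4.3
position: [0.5253, 0.2129, 0.0621]
ee_rot: [0.599, 0.801, 0.0, -0.0]
ft_force: [-0.7, -0.5, 1.9]
grip_width: 0.17
grasp_force: 26.5
```

```bash
python3 go.py .525 .2132 .062 .287
```

```text
t 4.3 pos [0.5253, 0.2129, 0.0621] d [-0.0003, 0.0003, -0.0001] turn/row units [0.0001, -0.0003, -0.0005] deg [0.006, -0.012, -0.0208] shift after turn [0.0005, -0.0002, 0.0001] shift now [0.0005, -0.0002, 0.0001] F [-0.6838, -0.5249, 1.9456] grip 0.1704 26.4907
```

Request:
move_arm([
  [[0,0,0],[0,0,0],-1],
  [[0,0,-0.01],[0,0,0],-1],
  [[0,0,-0.02],[0,0,0],-1],
  [[0,0,-0.03],[0,0,0],-1],
  [[0,0,-0.04],[0,0,0],-1],
  [[0,0,-0.04],[0,0,0],-1],
  [[0,0,-0.03],[0,0,0],-1],
  [[0,0,-0.02],[0,0,0],-1],
  [[0,0,-0.01],[0,0,0],-1],
  [[0,0,0],[0,0,0],-1],
  [[0,0,0],[0,0,0],-1],
], newtons=60)

```text
clock: 5.4
position: [0.5248, 0.2126, 0.2109]
ee_rot: [0.599, 0.801, -0.001, -0.0]
ft_force: [0.0, 0.7, -2.3]
grip_width: 0.164
grasp_force: 59.2
```

```bash
python3 go.py .5985 -.2257 .21 .0240
```

```text
t 5.4 pos [0.5248, 0.2126, 0.2109] d [0.0737, -0.4383, -0.0009] turn/row units [-0.0018, 0.0007, 0.3344] deg [-0.0828, 0.0294, 15.0467] shift after turn [-0.5866, 0.0842, 0.0013] shift now [-0.5884, -0.0709, 0.0016] F [0.0139, 0.6658, -2.3122] grip 0.164 59.2465
```

Request:
move_arm([
  [[0,0,0],[0,0,0.1672],-1],
  [[0,0,0],[0,0,0.1672],-1],
  [[-0.03,0.0042,0],[0,0,0],-1],
  [[-0.055,0.008,0],[0,0,0],-1],
  [[-0.055,0.008,0],[0,0,0],-1],
  [[-0.055,0.008,0],[0,0,0],-1],
  [[-0.055,0.008,0],[0,0,0],-1],
  [[-0.055,0.008,0],[0,0,0],-1],
  [[-0.055,0.008,0],[0,0,0],-1],
  [[-0.055,0.008,0],[0,0,0],-1],
  [[-0.055,0.008,0],[0,0,0],-1],
  [[-0.055,0.008,0],[0,0,0],-1],
])

```text
clock: 6.6
position: [0.5914, -0.1808, 0.2106]
ee_rot: [0.698, 0.716, -0.001, -0.001]
ft_force: [0.6, -0.1, -1.5]
grip_width: 0.167
grasp_force: 59.2
```

Request:
move_arm([
  [[-0.04,0.005,0],[0,0,0],-1],
  [[-0.0216,0.003,0],[0,0,0],-1],
  [[0,0,0.03],[0,0,0],-1],
  [[0,0,0.03],[0,0,0],-1],
  [[0,0,0.02],[0,0,0],-1],
  [[0,0,0],[0,0,0],-1],
  [[0,0,0],[0,0,0],-1],
])

```text
clock: 7.3
position: [0.5989, -0.2254, 0.152]
ee_rot: [0.699, 0.716, -0.0, -0.0]
ft_force: [-0.1, -0.2, -1.6]
grip_width: 0.17
grasp_force: 59.1
```

```bash
python3 go.py .5985 -.2257 .15 .0240; python3 - <<'E'
from h import *
t=vision.camera("top")["pixels"];s=vision.camera("side")["pixels"]
a=crop(t,360,130,110,110,3.6);b=crop(s,320,200,110,150,3.6)
cv2.imwrite("pics/over.png",np.hstack([cv2.copyMakeBorder(a,0,b.shape[0]-a.shape[0],0,0,0),b]))
E
```

```text
t 7.3 pos [0.5989, -0.2254, 0.152] d [-0.0004, -0.0003, -0.002] turn/row units [-0.0007, 0.0, 0.0001] deg [-0.032, 0.0002, 0.0023] shift after turn [-0.0004, -0.0006, 0.0026] shift now [-0.0004, -0.0006, 0.0026] F [-0.0879, -0.2165, -1.5613] grip 0.1696 59.1013
```

View pics/over.png

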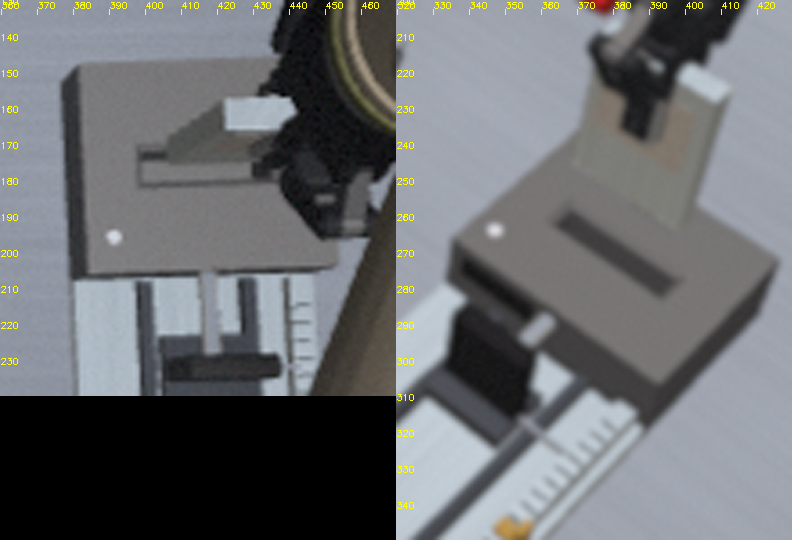

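The top view shows the drive's top face with its visible left edge at (422,157–166), over the slot. The side view shows its lower corners at about (369,245) and (401,263), behind the slot mouth, as expected at this height. I'll compare the drive and slot within each camera.

```bash
python3 - <<'E'
from fit import *
to=lambda L:np.array(L)/3.6-.36+[360,130]
so=lambda L:(np.array(L)-[396,0])/3.6-.36+[320,200]
d=lambda z:box(-.0075,.0075,-.035,.035,z)
zt,zb=.2,.1;q=.024
g=lambda obs,n:(lambda r:print(n,np.round(r.x,4),np.round(r.fun,1)))(least_squares(lambda p:np.concatenate([(proj(c,W([p[0],p[1],q],X))-uv).ravel() for c,X,uv in obs]),[.6,-.225]))
top=d(zt);bot=d(zb)
# order: back-left(+x,+y), back-right, front-right, front-left
g([(T,[top[0],top[3]],to([[223,98],[224,130]]))],"drive T")
g([(S,[top[1],top[2],bot[2],bot[3]],so([[731,91],[718,104],[686,228],[574,165]]))],"drive S")
for L,f,c in (([[105,118],[262,115],[262,162],[105,166]],td,T),([[620,75],[707,135],[697,147],[610,88]],sd,S),([[570,205],[684,281],[664,299],[553,222]],so,S)):
    print("slot",np.round(ray(c,f([np.mean(L,0)])[0],.052),4))
E
```

```text
drive T [ 0.5989 -0.2233] [-0.1 -0.   0.1  0. ]
drive S [ 0.598  -0.2264] [ 1.6 -1.   0.6 -0.3 -1.9  1.6 -0.5 -0.4]
slot [ 0.6002 -0.2251  0.052 ]
slot [ 0.5956 -0.2285  0.052 ]
slot [ 0.5952 -0.2288  0.052 ]
```

Request:
move_arm([
  [[-0.0027,0,0.015],[0,0,0],-1],
  [[0,0,0.02],[0,0,0],-1],
  [[0,0,0.015],[0,0,0],-1],
  [[0,0,0.01],[0,0,0],-1],
  [[0,0,0.004],[0,0,0],-1],
  [[0,0,0.003],[0,0,0],-1],
  [[0,0,0.003],[0,0,0],-1],
  [[0,0,0],[0,0,0],-1],
])

```text
clock: 8.3
position: [0.599, -0.2275, 0.0995]
ee_rot: [0.699, 0.715, 0.0, 0.0]
ft_force: [-0.1, -0.0, -2.4]
grip_width: 0.17
grasp_force: 59.3
```

```bash
python3 go.py .5989 -.2274 .097 .0240
```

```text
t 8.3 pos [0.599, -0.2275, 0.0995] d [-0.0001, 0.0001, -0.0025] turn/row units [0.0003, -0.0001, -0.0002] deg [0.012, -0.0053, -0.0075] shift after turn [0.0002, -0.0002, 0.0033] shift now [0.0002, -0.0002, 0.0033] F [-0.0642, -0.0084, -2.4003] grip 0.1702 59.2881
```

Request:
move_arm([
  [[0,0,0.003],[0,0,0],-1],
  [[0,0,0.003],[0,0,0],-1],
  [[0,0,0.003],[0,0,0],-1],
  [[0,0,0],[0,0,0],-1],
])

```text
clock: 8.7
position: [0.5988, -0.2274, 0.0923]
ee_rot: [0.699, 0.716, -0.0, -0.0]
ft_force: [0.4, 0.9, -2.5]
grip_width: 0.168
grasp_force: 59.3
```

Request:
move_arm([
  [[0,0,0.006],[0,0,0],-1],
  [[0,0,0.006],[0,0,0],-1],
  [[0,0,0.006],[0,0,0],-1],
  [[0,0,0.006],[0,0,0],-1],
  [[0,0,0.004],[0,0,0],-1],
  [[0,0,0.003],[0,0,0],-1],
  [[0,0,0],[0,0,0],-1],
])

```text
clock: 9.4
position: [0.5988, -0.2275, 0.0691]
ee_rot: [0.699, 0.716, -0.0, -0.0]
ft_force: [-0.2, 0.4, -2.3]
grip_width: 0.167
grasp_force: 59.3
```

Request:
move_arm([
  [[0,0,0.002],[0,0,0],-1],
  [[0,0,0.0015],[0,0,0],-1],
  [[0,0,0],[0,0,0],-1],
])

```text
clock: 9.7
position: [0.599, -0.2275, 0.0667]
ee_rot: [0.699, 0.716, 0.0, -0.0]
ft_force: [0.7, 1.0, -1.9]
grip_width: 0.165
grasp_force: 59.3
```

Request:
move_arm([
  [[0,0,0.001],[0,0,0],-1],
  [[0,0,0.001],[0,0,0],-1],
  [[0,0,0],[0,0,0],-1],
])

```text
clock: 10.0
position: [0.5992, -0.2276, 0.0661]
ee_rot: [0.699, 0.716, 0.0, 0.0]
ft_force: [-2.2, 2.4, 5.3]
grip_width: 0.166
grasp_force: 60.3
```

Request:
move_arm([
  [[0,0,0.001],[0,0,0],-1],
  [[0,0,0],[0,0,0],-1],
])

```text
clock: 10.2
position: [0.5993, -0.2276, 0.0661]
ee_rot: [0.699, 0.716, 0.001, 0.0]
ft_force: [-4.7, 2.3, 11.7]
grip_width: 0.166
grasp_force: 61.3
```

Request:
move_arm([
  [[0,0,-0.001],[0,0,0],-0.2],
  [[0,0,0],[0,0,0],-0.2],
  [[0,0,0],[0,0,0],-0.2],
  [[0,0,0],[0,0,0],-0.2],
  [[0,0,-0.01],[0,0,0],-0.2],
  [[0,0,-0.03],[0,0,0],-0.2],
  [[0,0,-0.04],[0,0,0],-0.2],
  [[0,0,-0.04],[0,0,0],-0.2],
  [[0,0,-0.025],[0,0,0],-0.2],
  [[0,0,-0.01],[0,0,0],-0.2],
  [[0,0,0],[0,0,0],-0.2],
  [[0,0,0],[0,0,0],-0.2],
])

```text
clock: 11.4
position: [0.5986, -0.2273, 0.1805]
ee_rot: [0.699, 0.716, -0.0, -0.001]
ft_force: [-0.7, -0.1, -0.1]
grip_width: 0.4
grasp_force: 0.0
```

```bash
python3 go.py .484 -.2285 .182 .0240; python3 - <<'E'
from h import *
t=vision.camera("top")["pixels"];s=vision.camera("side")["pixels"]
a=crop(t,360,130,110,150,3.6);b=crop(s,320,200,110,150,3.6)
cv2.imwrite("pics/seated.png",np.hstack([a,b]))
E
```

```text
t 11.4 pos [0.5986, -0.2273, 0.1805] d [-0.1146, -0.0012, 0.0015] turn/row units [-0.0016, -0.0007, -0.0001] deg [-0.0709, -0.0317, -0.0036] shift after turn [0.002, -0.1527, -0.002] shift now [0.002, -0.1527, -0.0018] F [-0.6881, -0.141, -0.0698] grip 0.4001 0.0
```

View pics/seated.png

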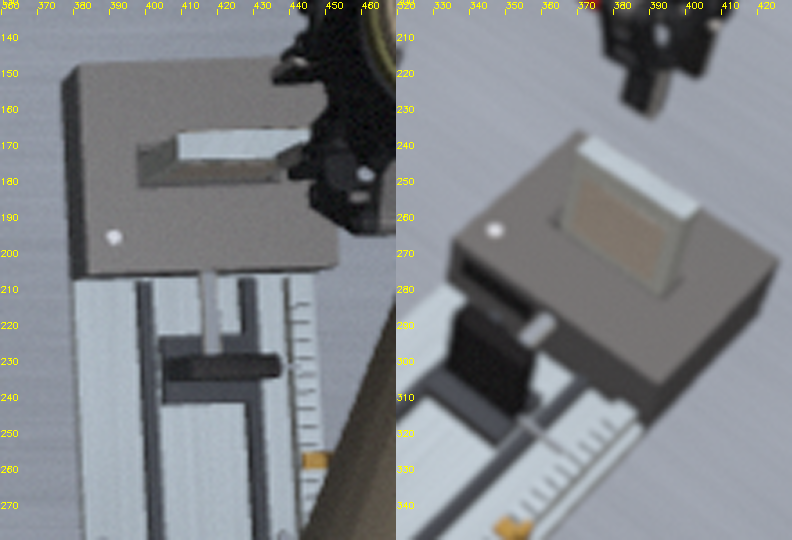

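The drive is upright in the slot: its top edge is at (409–445,169) in the top view and it stands well down in the side view. The arm is clear, so next is the handle.

Request:
move_arm([
  [[0,-0.02,0],[0,0,0],-0.2],
  [[0,-0.04,0],[0,0,0],-0.2],
  [[0,-0.04,0],[0,0,0],-0.2],
  [[0,-0.03,0],[0,0,0],-0.2],
  [[-0.0004,-0.0227,0],[0,0,0],-0.2],
  [[0,0,0.02],[0,0,0],-0.2],
  [[0,0,0.03],[0,0,0],-0.2],
  [[0,0,0.03],[0,0,0],-0.2],
  [[0,0,0.02],[0,0,0],-0.2],
  [[0,0,0],[0,0,0],-0.2],
  [[0,0,0],[0,0,0],-0.2],
])

```text
clock: 12.6
position: [0.4845, -0.2308, 0.1067]
ee_rot: [0.699, 0.715, -0.0, -0.0]
ft_force: [-0.8, -1.2, 0.4]
grip_width: 0.4
grasp_force: 0.0
```

```bash
python3 go.py .484 -.2303 .053 .0240; python3 - <<'E'
from h import *
t=vision.camera("top")["pixels"];s=vision.camera("side")["pixels"]
a=crop(t,360,130,110,150,3.6);b=crop(s,300,200,110,150,3.6)
cv2.imwrite("pics/handle.png",np.hstack([a,b]))
E
```

```text
t 12.6 pos [0.4845, -0.2308, 0.1067] d [-0.0005, 0.0005, -0.0537] turn/row units [-0.0006, 0.0003, -0.0005] deg [-0.0286, 0.0137, -0.0244] shift after turn [0.0007, -0.0006, 0.0717] shift now [0.0007, -0.0006, 0.0717] F [-0.8256, -1.2086, 0.3777] grip 0.4001 0.0
```

View pics/handle.png

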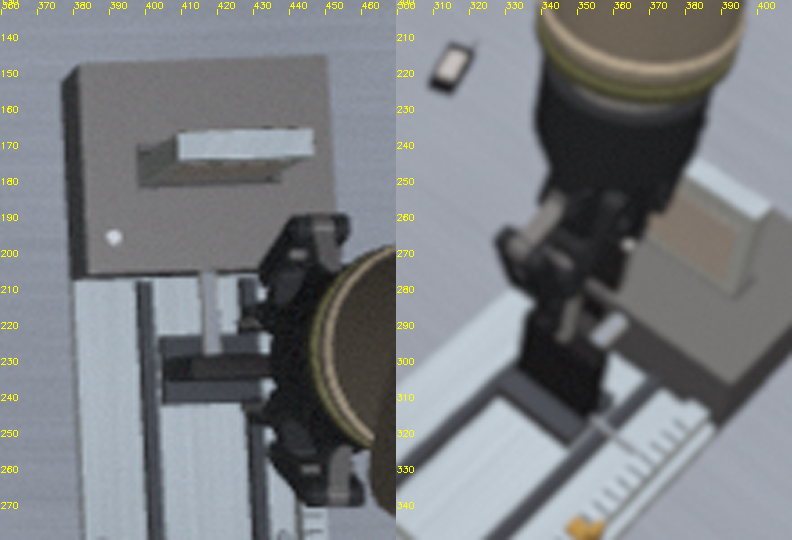

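The top view shows the tips on either side of the grip plate, at (430,217) and (430,242), with the plate at about y=232. The side view agrees, so I'll descend and grip.

Request:
move_arm([
  [[0,0,0.015],[0,0,0],-0.2],
  [[0,0,0.025],[0,0,0],-0.2],
  [[0,0,0.02],[0,0,0],-0.2],
  [[0,0,0.0115],[0,0,0],-0.2],
  [[0,0,0],[0,0,0],-0.2],
  [[0,0,0],[0,0,0],-1],
  [[0,0,0],[0,0,0],-1],
  [[0,0,0],[0,0,0],-1],
  [[0,0,0],[0,0,0],-1],
  [[0,0,0],[0,0,0],-1],
  [[0,0,0],[0,0,0],-1],
], newtons=60)

```text
clock: 13.8
position: [0.4846, -0.2309, 0.0535]
ee_rot: [0.699, 0.715, 0.0, 0.0]
ft_force: [-3.5, 1.4, 6.7]
grip_width: 0.154
grasp_force: 59.3
```

```bash
python3 go.py .436 -.2314 .053 .0240
```

```text
t 13.8 pos [0.4846, -0.2309, 0.0535] d [-0.0486, -0.0005, -0.0005] turn/row units [0.0008, 0.0, -0.0004] deg [0.0338, 0.0014, -0.0166] shift after turn [0.0008, -0.0648, 0.0007] shift now [0.0008, -0.0648, 0.0007] F [-3.461, 1.4406, 6.7017] grip 0.1541 59.3418
```

Request:
move_arm([
  [[0,-0.006,0],[0,0,0],-1],
  [[0,-0.012,0],[0,0,0],-1],
  [[0,-0.015,0],[0,0,0],-1],
  [[0,-0.015,0],[0,0,0],-1],
  [[0,-0.01,0],[0,0,0],-1],
  [[0,-0.006,0],[0,0,0],-1],
  [[0,0,0],[0,0,0],-1],
  [[0,0,0],[0,0,0],-1],
  [[0,0,0],[0,0,0],-1],
])

```text
clock: 14.7
position: [0.4386, -0.232, 0.0536]
ee_rot: [0.698, 0.716, 0.001, 0.002]
ft_force: [9.1, -2.4, -6.2]
grip_width: 0.153
grasp_force: 58.7
```

```bash
python3 go.py .436 -.2314 .053 .0240; python3 - <<'E'
from h import *
t=vision.camera("top")["pixels"];s=vision.camera("side")["pixels"]
a=crop(t,410,220,50,75,8);b=crop(s,320,310,50,75,8)
cv2.imwrite("pics/pull.png",np.hstack([a,b]))
E
```

```text
t 14.7 pos [0.4386, -0.232, 0.0536] d [-0.0026, 0.0006, -0.0006] turn/row units [0.0057, 0.002, 0.0006] deg [0.255, 0.0918, 0.027] shift after turn [0.0009, -0.0034, 0.0008] shift now [0.0009, -0.0034, 0.0008] F [9.1269, -2.4232, -6.1607] grip 0.1527 58.6579
```

View pics/pull.png

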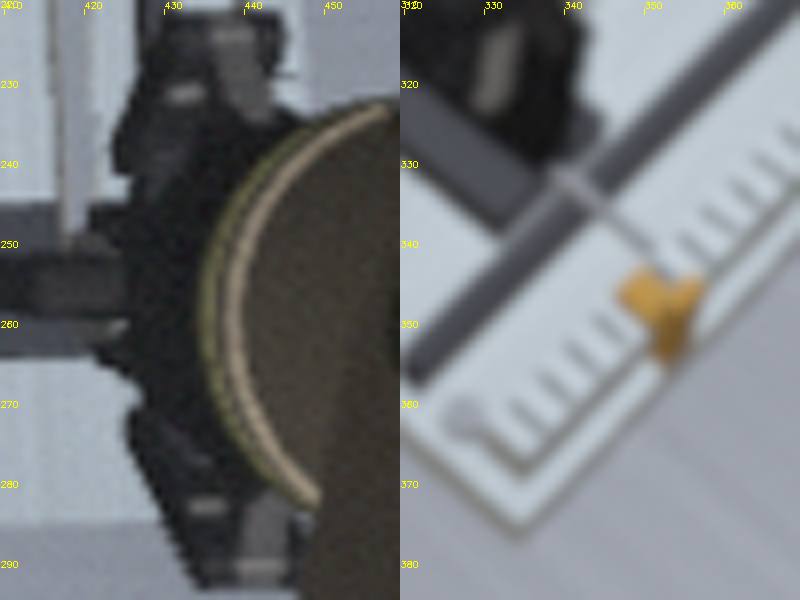

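Now only the side view shows the pointer, with its tip at about (352,342) and the brass marker at (352,348). The pointer is still short of the mark. I'll measure the gap by scanning along the dock's x axis in that view.

```bash
cat > scan.py <<'E'
from fit import *
P=[.539,-.2289,.024]
def scan(im,c,y,z,x0=-.125,x1=-.085):
    xs=np.arange(x0,x1,.001);uv=proj(c,W(P,np.c_[xs,0*xs+y,0*xs+z])).astype(np.float32)
    return xs,cv2.remap(im,uv[None,:,0],uv[None,:,1],cv2.INTER_CUBIC)[0].astype(float),uv
if __name__=="__main__":
    im=S["pixels"]
    o=manip.get_obs()["position"];print("tcp dock",Rot.from_euler('z',-P[2]).apply(o-[P[0],P[1],0]))
    print("x mm from -125..")
    for y in(-.034,-.038,-.042,-.046,-.050,-.054):
        xs,v,_=scan(im,S,y,.03);print("y",y,v.mean(1).astype(int).tolist())
    for n,I,c in(("side",im,S),("top0",cv2.imread("pics/top0.png")[:,:,::-1],T)):
        for y in(-.052,-.056,-.060,-.064,-.068,-.072,-.076):
            xs,v,_=scan(I,c,y,.038);print(n,"brass y",y,np.clip(v[:,0]-v[:,2],0,255).astype(int).tolist())
E
python3 scan.py
```

```text
tcp dock [-0.10044185 -0.00071005  0.05358727]
x mm from -125..
y -0.034 [71, 72, 73, 73, 73, 72, 72, 73, 73, 72, 72, 72, 72, 72, 72, 72, 72, 75, 83, 95, 111, 125, 133, 134, 127, 112, 98, 84, 75, 72, 72, 72, 72, 72, 71, 71, 71, 72, 72, 72]
y -0.038 [137, 134, 134, 137, 134, 135, 138, 132, 136, 137, 132, 136, 137, 133, 138, 138, 132, 134, 133, 130, 133, 135, 136, 141, 140, 137, 138, 137, 135, 140, 139, 138, 142, 139, 136, 141, 139, 137, 142, 140]
y -0.042 [202, 203, 201, 202, 203, 201, 200, 201, 201, 203, 204, 202, 203, 203, 202, 203, 202, 197, 190, 179, 165, 157, 157, 164, 176, 186, 194, 200, 201, 202, 203, 202, 201, 203, 202, 202, 203, 202, 201, 202]
y -0.046 [201, 201, 201, 202, 202, 202, 201, 201, 202, 202, 202, 202, 202, 202, 203, 202, 201, 198, 189, 177, 167, 159, 159, 166, 180, 189, 195, 200, 203, 203, 203, 202, 202, 202, 202, 202, 202, 201, 201, 201]
y -0.05 [198, 198, 199, 200, 200, 200, 200, 199, 198, 197, 197, 198, 199, 198, 199, 199, 196, 192, 185, 173, 162, 156, 158, 165, 175, 187, 195, 198, 199, 200, 199, 199, 200, 201, 201, 200, 200, 200, 200, 199]
y -0.054 [179, 185, 1
[... 1600 characters left out ...]
 0, 0, 0, 0, 0, 0, 0, 5, 22, 37, 41, 39, 41, 42, 43, 39, 30, 17, 0, 0, 0, 0, 0, 0, 0, 0, 0, 0, 0, 0, 0, 0, 0, 0, 0]
top0 brass y -0.064 [0, 0, 0, 0, 0, 0, 0, 0, 0, 0, 0, 17, 44, 68, 82, 82, 77, 81, 82, 82, 71, 53, 28, 0, 0, 0, 0, 0, 0, 0, 0, 0, 0, 0, 0, 0, 0, 0, 0, 0]
top0 brass y -0.068 [0, 0, 0, 0, 0, 0, 0, 0, 0, 0, 0, 0, 15, 27, 32, 32, 29, 25, 22, 21, 16, 5, 0, 0, 0, 0, 0, 0, 0, 0, 0, 0, 0, 0, 0, 0, 0, 0, 0, 0]
top0 brass y -0.072 [0, 0, 0, 0, 0, 0, 0, 0, 0, 0, 0, 0, 0, 0, 0, 0, 0, 0, 0, 0, 0, 0, 0, 0, 0, 0, 0, 0, 0, 0, 0, 0, 0, 0, 0, 0, 0, 0, 0, 0]
top0 brass y -0.076 [0, 0, 0, 0, 0, 0, 0, 0, 0, 0, 0, 0, 0, 0, 0, 0, 0, 0, 0, 0, 0, 0, 0, 0, 0, 0, 0, 0, 0, 0, 0, 0, 0, 0, 0, 0, 0, 0, 0, 0]
```

Request:
move_arm([
  [[0,-0.004,0],[0,0,0],-1],
  [[0,-0.004,0],[0,0,0],-1],
  [[0,-0.0025,0],[0,0,0],-1],
  [[0,0,0],[0,0,0],-1],
  [[0,0,0],[0,0,0],-1],
  [[0,0,0],[0,0,0],-1],
])

```text
clock: 15.5
position: [0.4309, -0.2322, 0.0536]
ee_rot: [0.698, 0.716, 0.001, 0.002]
ft_force: [9.8, -2.9, -5.9]
grip_width: 0.153
grasp_force: 58.9
```

```bash
cat > mark.py <<'E'
from scan import *
from scipy.optimize import differential_evolution as DE
im=S["pixels"];o=manip.get_obs()["position"];px=Rot.from_euler('z',-P[2]).apply(o-[P[0],P[1],0])[0]
ws=[]
for y in(-.034,-.042,-.046,-.049):
    xs,v,_=scan(im,S,y,.03);v=v.mean(1);w=np.abs(v-np.median(v));w[w<.3*w.max()]=0;ws.append((w*xs).sum()/w.sum())
print("tcp x",px,"pointer seen at",np.round(ws,4));b=np.median(ws)-px
brass=lambda I:np.clip((I[:,:,0].astype(float)-I[:,:,2])/100,0,1)
BS=brass(im)[330:372,335:370];BT=brass(cv2.imread("pics/top0.png")[:,:,::-1])[245:272,436:462]
def ren(c,boxes,off,x0,y0,shape):
    k=8;m=np.zeros((shape[0]*k,shape[1]*k),np.uint8)
    for a in boxes:
        X=np.array([[x,y,z] for x in a[:2] for y in a[2:4] for z in a[4:]])
        uv=(proj(c,W(P,X+off))-[x0,y0]+.5)*k
        cv2.fillConvexPoly(m,cv2.convexHull(np.round(uv).astype(np.int32)),255)
    return cv2.GaussianBlur(cv2.resize(m,shape[::-1],interpolation=cv2.INTER_AREA).astype(float)/255,(3,3),.6)
def cost(q,full=0):
    x,y0,y1,y2,zA,zb,zB,bs,bt=q
    bx=[(x-.005,x+.005,y1,y0,zb,zA),(x-.005,x+.005,y2,y1,zB,.038)]
    s=ren(S,bx,[b,bs,0],335,330,BS.shape)-np.minimum(BS/.9,1);t=ren(T,bx,[.0012,bt,0],436,245,BT.shape)-np.minimum(BT/.85,1)
    return ((s**2).sum(),(t**2).sum(),) if full else (s**2).sum()+(t**2).sum()
r=DE(cost,[(-.115,-.103),(-.058,-.048),(-.068,-.056),(-.080,-.068),(.02,.038),(.01,.03),(.0,.03),(-.004,.004),(-.002,.004)],maxiter=60,popsize=12,seed=1)
print("mark",np.round(r.x,4),r.fun,cost(r.x,1),(BS**2).sum(),(BT**2).sum())
for dx in(-.002,-.001,.001,.002):
    print(dx,cost(r.x+np.r_[dx,[0]*8],1))
cv2.imwrite("pics/final.png",np.hstack([crop(im,325,315,50,60,8),crop(cv2.imread("pics/side0.png")[:,:,::-1],325,315,50,60,8)]))
E
python3 mark.py; python3 go.py .43 -.2314 .053 .024
```

```text
tcp x -0.10819612081013187 pointer seen at [-0.11   -0.1112 -0.1111 -0.1111]
mark [-0.1093 -0.0541 -0.0663 -0.0697  0.0275  0.028   0.0194  0.0019  0.0035] 6.310778288722977 (np.float64(2.095057671954183), np.float64(4.215720616768794)) 41.861799999999995 22.567500000000003
-0.002 (np.float64(9.896716580002279), np.float64(9.638034215919498))
-0.001 (np.float64(5.145335280660001), np.float64(5.698334122389545))
0.001 (np.float64(2.7415335973965993), np.float64(6.633985068781547))
0.002 (np.float64(6.287815843438867), np.float64(11.64155546328459))
t 15.6 pos [0.4309, -0.2322, 0.0536] d [-0.0009, 0.0008, -0.0006] turn/row units [0.006, 0.0022, 0.0008] deg [0.2688, 0.1003, 0.0351] shift after turn [0.0011, -0.0011, 0.0008] shift now [0.0011, -0.0011, 0.0008] F [10.3893, -2.8815, -7.1216] grip 0.1538 58.9118
```

View pics/final.png

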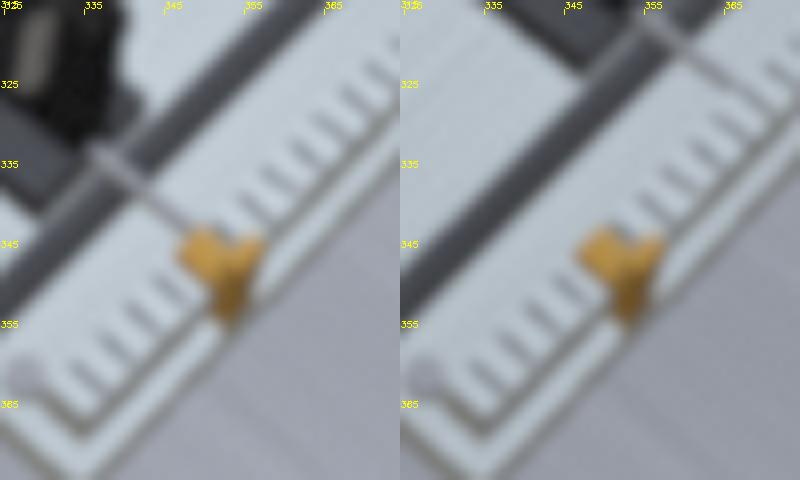

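The side crop shows the pointer meeting the inner edge of the marker clip at (349,344), just short of the middle. The marker looks the same as in the rest picture on the right, so it hasn't shifted. Both estimates say about 0.5–1 mm is left.

Request:
move_arm([
  [[0,-0.0011,0],[0,0,0],-1],
  [[0,0,0],[0,0,0],-1],
  [[0,0,0],[0,0,0],-1],
  [[0,0,0],[0,0,0],-1],
])

```text
clock: 16.0
position: [0.4301, -0.2323, 0.0536]
ee_rot: [0.698, 0.716, 0.001, 0.002]
ft_force: [9.6, -2.8, -7.0]
grip_width: 0.159
grasp_force: 58.8
```

```bash
python3 mark.py|head -2; python3 - <<'E'
from h import *
a=vision.camera("side")["pixels"].astype(int);b=cv2.imread("pics/side0.png")[:,:,::-1].astype(int)
f=lambda I:(lambda m:[round(float(v.mean()),2) for v in np.nonzero(m)]+[int(m.sum())])((I[330:372,335:370,0]-I[330:372,335:370,2])>40)
print("brass centroid now/before",f(a),f(b))
E
```

```text
tcp x -0.10896389666565967 pointer seen at [-0.111  -0.1119 -0.1121 -0.112 ]
mark [-0.1093 -0.0531 -0.0656 -0.0691  0.0278  0.028   0.0194  0.001   0.0024] 6.373542195773463 (np.float64(2.241775122737301), np.float64(4.131767073036162)) 42.0723 22.567500000000003
brass centroid now/before [17.95, 17.28, 64] [17.94, 17.32, 62]
```

The pointer is within about 0.4 mm of the mark, the marker hasn't moved, and the grip is still holding.

```bash
python3 -c "from workcell import order;print(order.hand_in())"
```

```text
the job is handed in; nothing more can be done
None
```

I seated and released the thick drive in the dock, and handed the job in while holding the handle with its pointer about 0.4 mm from the brass marker by camera estimate; the marker had not moved.

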